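# Shut and latch a clamshell test fixture

### The job

Shut the lid of the test fixture, swing the wire bail over so that its crossbar drops behind the lip of the keeper hook on the lid's front, and then fold the red lever towards the front of the fixture and down until it snaps flat over centre, so that the bail clamps the lid shut. Leave the screwdriver, the dish and the tape roll beside the fixture where they are.

Things in the scene. Friction and masses are not known exactly. Their poses are not given: they have to be found in the camera images.
- fixture: Clamshell test fixture, fixed to the bench: aluminium base plate 277 x 160 x 12 mm; on its back half a black board nest with a hinged grey lid with clear window, on its front half a steel draw latch with a red lever. Origin: centre of the plate's underside, on the bench. -x points to the front (latch side), +x to the back (lid hinge), +y left, z up. The latch lies in the plane y = 0
- lid (a joint): Opening of the lid, rad: 0 = fully shut (a stop), 1.4 = widest; opens upward about the hinge at its back and stays where it is left (hinge friction 0.30 N m: some 1 to 4 N at the front edge move it)
- lid_hinge (a point): Point on the lid's hinge axis (along the fixture's y), at fixture x = 128.5 mm, 60 mm above the bench. The lid is 140 mm wide, 14 mm thick (when shut from 56 to 70 mm above the bench) and its front face lies 125 mm from the hinge axis
- lid_edge (a point): Point on the upper (outer) surface of the lid, in the middle of its front frame bar (24 mm deep), 113 mm from the hinge axis towards the front and 10 mm above it when shut: push here to shut the lid
- lever (a joint): Angle of the latch lever, rad: 0 = folded flat to the front, clamped (a stop); 1.57 = upright; grows as its tip swings up and to the back towards the lid, up to 1.95. Stays where left (0.022 N m); bail hooked, it is harder from about 1.0 (some 0.07 N m more at 0.7), then the pull reverses at about 0.35 and from about 0.2 snaps it to 0
- lever_pivot (a point): Point on the lever's axis (along the fixture's y), at fixture x = -66.5 mm, 32 mm above the bench, between two steel cheeks 32 mm wide overall and 40 mm high above the bench
- lever_tip (a point): Centre of the red grip on the lever, 48 mm from the lever's axis. The red grip is a plate 22 mm wide (along the fixture's y), 26 mm long and 7 mm thick, ending 59 mm from the axis; it can be pinched across its 22 mm width or pushed. The point's x axis points along the lever from tip to pivot
- bail (a joint): Angle of the wire bail against the lever, rad: 0 when clamped; about 1.2 to 1.5 when its bar lies on the keeper and the lever stands open; 3.41 = leaning fully back towards the front against its stop. It swings nearly freely (0.004 N m) and falls by its own weight once past upright
- bail_pivot (a point): Point on the axis about which the bail swings (along the fixture's y); on the lever, 18 mm from the lever's axis, moving with the lever
- bail_bar (a point): Middle of the bail's crossbar: steel, 5 mm thick, 44 mm long (along the fixture's y), 75 mm from the bail's pivot. Two wire legs, 4 to 8 mm thick, 22 mm either side of the middle, join it to the pivot, outside the lever; the bail stretches up to 8 mm against a spring of 7 N per mm. The bar passes about 25 mm over the lever's tip
- keeper_seat (a point): Bar's middle when hooked, on the lid's keeper hook (out 28 mm from the lid's front, 24 mm wide). Lid shut: fixture x = -17.4 mm, 66.4 mm above the bench. Hook floor: 2.5 mm under it, running 22 mm back to the lid. Lip: 4 mm thick, from 2.5 mm in front of it, 7.5 mm above it at the top. The bar drops in from above, up to 15 mm behind this point; the lever then draws it forward against the lip
- screwdriver_mid (a point): Blue screwdriver, loose, 158 mm long, 17 mm thick, beside the fixture; leave it alone
- dish_mid (a point): White dish of clippings, loose, 54 mm wide, 18 mm high, beside the fixture; leave it alone
- tape_roll_mid (a point): Roll of amber tape, loose, 67 mm wide, 12 mm high, beside the fixture; leave it alone

How it is judged:
By the outcome, as a careful person would: the job done as asked, in the order asked, and still so for the second after the job is handed in, with the robot touching nothing.
It also fails if it takes over 54 s, if anything falls off the work surface, if the arm or the gripper's body presses on something with over 40 N, if the wrist force passes 120 N, or if a joint passes its speed limit or range.

### The arm

A 7-joint arm with a two-finger parallel gripper is mounted at the origin on a cart in front of the work surface, level with it; the furniture and walls round the work are solid. World frame = base frame: x ahead of the robot, y to its left, z up, the work surface at z = 0. Lengths are in m, angles in rad, forces in N, time in s.
With the tool pointing down it reaches from about 0.425 to 0.875 m from the base axis. Payload 8.4 kg.
Tool frame: the origin (TCP) lies midway between the tips of the shut fingers; the grasp point (between the pads) lies tcp_to_grasp behind it (tcp_to_grasp is the distance from the TCP to the grasp point, in m); z points along the fingers, y is the direction in which the jaws open and shut (so a half turn about z gives the same grasp; the last joint's range is limited). The gripper opens to 87 mm and grips with 3 to 60 N. Pads are 19 mm wide; open, the fingers measure 117 mm over their backs; the gripper's body (75 mm by 190 mm) begins 51 mm behind the grasp point.
Start: joints at [1.135, 0.333, 0.04, 1.465, -0.013, 1.343, -0.059], TCP at [0.215, -0.613, 0.184] pointing down, gripper open.
Joint ranges: [-2.58, 2.58], [-0.38, 2.09], [-1.3, 1.39], [0.25, 2.4], [-1.5, 4.64], [0.08, 2.09], [-2.65, 2.65]. Speed limits (rad/s): [2.22, 2.22, 2.79, 2.79, 3.14, 3.14, 3.14].

### API

Orientations are given as a unit quaternion [w, x, y, z].
In Python, from cell import * gives the robot as it stands.
- The arm moves only by the tool carry_out, never from a script. Its argument "motion" is a list that holds one entry, the list of rows, each a list of 6 numbers: the shift along the tool's x, y, z in m, then the turn, a rotation vector about the tool's x, y, z in degrees. A call has 1 to 20 rows; each row is the pose to reach, as a shift and turn from the pose measured when the call began, along the tool's axes at that moment; what a row does not reach only later rows make up. A row lasts 1/12 s, in which the tool goes at most 41.7 mm and 7.16 degrees, less where a joint would pass 70% of its speed; a pose out of reach is approached as far as the arm can. A call with a gripper value outside its range is refused whole. "jaw" is the finger opening in m, from 0 to 0.087, set as the call begins (left out, the last holds). The fingers move at their own pace and stop on an object; the grip force is fixed at half the most. Time passes only in rows, so rows that repeat a pose let the fingers close. It gives the time, the measured TCP pose, the force and the opening at its end, in the units of the state.
- get_state(): the state, without advancing time (a new reading comes with each control period).
- grab_frame(name): name is "side" or "top"; returns the picture (420x560x3 uint8, red, green, blue); there is no depth.
- camera_info(name): a dict with "fx", "fy", "cx", "cy" (pixels), "k1" (the pictures are not rectified: a ray, as slopes to the right and down, at radius r is drawn at 1 + k1 r^2 times it, then the intrinsics apply), "world_to_cam" (4x4, takes a point from world to camera coordinates). Camera axes: x right, y down, z forward; pixel columns grow to the right and rows downward; lengths in m; the calibration is good to about 2 mm. A picture is of the moment at which its call begins. camera_info takes no time and is no camera call.
- sign_off(): hands the job in, once; it reports no verdict.
The state is a dict: "time_s": time; "joints": joint angles; "joint_velocities": joint speeds; "joint_torque": joint torques, N m; "eef_pos": TCP position; "ee_rot": TCP orientation; "force": force on the tool from outside, world axes, zero at the start; "moment": the same for the moment, N m; "gripper_width": finger opening in m.
Only numpy, scipy, OpenCV 4.12 (cv2) and the standard library are available. Lean on these libraries where they do the work, as an engineer would, in place of code of your own. Each camera call takes 0.05 s, during which the arm holds its last target. There are 200 camera calls.

## Working session

There is one attempt and no reset: what is moved stays moved. The work goes in short steps, Python scripts to look and compute and a tool call to move; the robot and the scene stay as the last step left them, time stands still between calls to the robot, and variables do not carry over. Pictures are saved under pics/ and viewed, about 8 in all and at most 12, crops included, and the job is handed in when it is done.

Besides the shell and the picture viewer there is one more tool, called after "Request:" as a command line: name --argument value ..., lists and objects as JSON in quotes. carry_out: Moves the arm, as the interface text tells. Its arguments: {"type":"object","properties":{"motion":{"type":"array","items":{"type":"array","items":{"type":"array","items":{"type":"number"}}}},"jaw":{"type":"number"}},"required":["motion"]}

```bash
mkdir -p pics; ls; python3 - <<'E'
from cell import *
import cv2
print(get_state())
for n in("side","top"):
    i=camera_info(n);print(n,{k:(v if k!="world_to_cam" else [list(map(lambda x:round(x,4),r)) for r in v]) for k,v in i.items()})
    cv2.imwrite(f"pics/{n}0.png",grab_frame(n)[:,:,::-1])
E
```

```text
pics
{'time_s': 0.0, 'joints': array([ 1.13479376,  0.33391966,  0.03988926,  1.46628713, -0.01338961,
        1.34327239, -0.05848379]), 'joint_velocities': array([ 0.00086368,  0.00022801, -0.00149049,  0.00045626,  0.00150189,
       -0.00020882,  0.00253741]), 'joint_torque': array([-6.21522868e-04, -6.56357145e+01,  1.33486178e+00, -4.03796589e+01,
       -5.98277897e-02,  4.46774228e-02,  1.61797102e-04]), 'eef_pos': array([ 0.21458603, -0.6129967 ,  0.18354611]), 'ee_rot': array([-7.85891768e-04,  9.85854789e-01,  1.67599756e-01, -1.97310810e-04]), 'force': array([-0.06261544, -0.49890059, -0.29151051]), 'moment': array([-0.02441758,  0.01075997,  0.03362814]), 'gripper_width': 0.0871269656187706}
side {'fx': 434.36121757989235, 'fy': 434.36121757989235, 'cx': 285.3771070731982, 'cy': 201.2358457586552, 'k1': -0.03572117949135964, 'world_to_cam': [[np.float64(-0.911), np.float64(-0.412), np.float64(-0.0176), np.float64(0.6438)], [np.float64(-0.1616), np.float64(0.3958), np.float64(-0.904), np.float64(0.0209)], [np.float64(0.3794), np.float64(-0.8208), np.float64(-0.4271), np.float64(0.961)], [np.float64(0.0), np.float64(0.0), np.float64(0.0), np.float64(1.0)]]}
top {'fx': 393.9677665798259, 'fy': 393.9677665798259, 'cx': 283.49004652495694, 'cy': 210.06818573670643, 'k1': -0.0213049176834797, 'world_to_cam': [[np.float64(0.0093), np.float64(-0.9999), np.float64(0.0146), np.float64(0.3386)], [np.float64(-0.9909), np.float64(-0.0112), np.float64(-0.1338), np.float64(0.5489)], [np.float64(0.1339), np.float64(-0.0132), np.float64(-0.9909), np.float64(0.8817)], [np.float64(0.0), np.float64(0.0), np.float64(0.0), np.float64(1.0)]]}
```

View pics/side0.png

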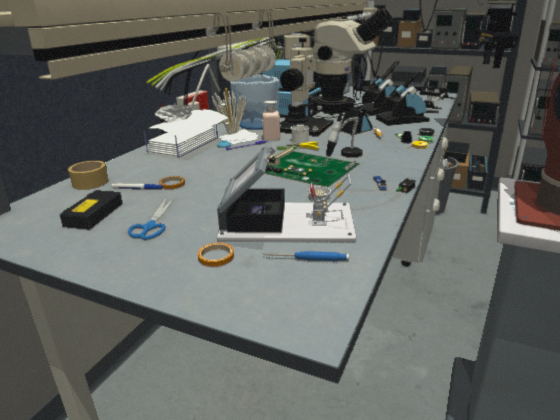

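View pics/top0.png

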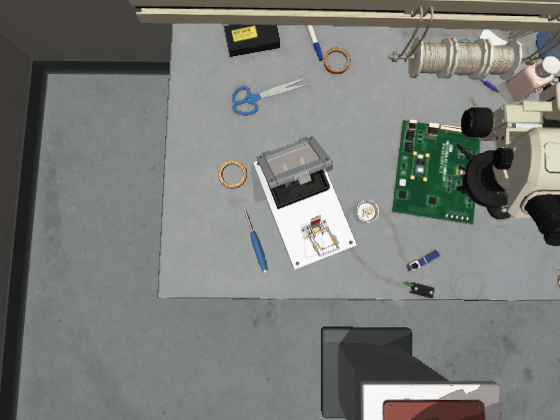

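Both views show the fixture with its lid about 60–70° open and the latch towards the robot. In top the white plate's front edge runs (296,268)–(356,245) and the red lever is near (315,222). In side the latch is near (320,200). I'll crop and measure these.

```bash
cat > h.py <<'E'
import numpy as np, cv2
from cell import *
def ray(n,u,v):
    i=camera_info(n); K=np.array([[i["fx"],0,i["cx"]],[0,i["fy"],i["cy"]],[0,0,1.]])
    p=cv2.undistortPoints(np.array([[[u,v]]],float),K,np.array([i["k1"],0,0,0,0.]))[0,0]
    T=np.array(i["world_to_cam"]); R=T[:3,:3]
    return -R.T@T[:3,3], R.T@np.array([p[0],p[1],1])
def onz(n,u,v,z):
    o,d=ray(n,u,v); return o+d*(z-o[2])/d[2]
def proj(n,P):
    i=camera_info(n); K=np.array([[i["fx"],0,i["cx"]],[0,i["fy"],i["cy"]],[0,0,1.]]); T=np.array(i["world_to_cam"])
    return cv2.projectPoints(np.array(P,float).reshape(-1,1,3),cv2.Rodrigues(T[:3,:3])[0],T[:3,3],K,np.array([i["k1"],0,0,0,0.]))[0][:,0]
def tri(a,b):
    o1,d1=ray("side",*a);o2,d2=ray("top",*b)
    s=np.linalg.lstsq(np.c_[d1,-d2],o2-o1,rcond=None)[0]
    p,q=o1+d1*s[0],o2+d2*s[1]; return (p+q)/2,np.linalg.norm(p-q)
E
python3 - <<'E'
from h import *
s=cv2.imread("pics/side0.png");t=cv2.imread("pics/top0.png")
a=cv2.resize(s[130:250,205:365],None,fx=5,fy=5,interpolation=cv2.INTER_CUBIC)
b=cv2.resize(t[130:280,235:375],None,fx=4,fy=4,interpolation=cv2.INTER_CUBIC)
cv2.imwrite("pics/side0c.png",a);cv2.imwrite("pics/top0c.png",b)
# white plate front corners and red blob
h=cv2.cvtColor(t,cv2.COLOR_BGR2HSV)
m=((h[...,2]>215)&(h[...,1]<30)).astype(np.uint8);m[:, :240]=0;m[:,375:]=0;m[:130]=0;m[285:]=0
m=cv2.morphologyEx(m,cv2.MORPH_OPEN,np.ones((2,2)))
c=max(cv2.findContours(m,0,2)[0],key=cv2.contourArea);hull=cv2.convexHull(c)
print("plate hull",cv2.approxPolyDP(hull,3,True)[:,0].tolist())
for n,im in(("side",s),("top",t)):
    h=cv2.cvtColor(im,cv2.COLOR_BGR2HSV);r=(((h[...,0]<8)|(h[...,0]>172))&(h[...,1]>120)&(h[...,2]>60)).astype(np.uint8)
    k=cv2.connectedComponentsWithStats(r)
    print(n,[(k[2][i].tolist(),k[3][i].round(1).tolist()) for i in range(1,k[0]) if 8<k[2][i][4]<400])
E
```

```text
plate hull [[255, 163], [327, 173], [356, 246], [295, 269]]
side [([552, 63, 3, 8, 9], [553.0, 66.3]), ([196, 91, 13, 18, 161], [202.7, 99.9]), ([187, 96, 6, 7, 28], [189.3, 99.0]), ([310, 188, 4, 5, 10], [311.9, 189.9])]
top [([311, 219, 9, 6, 27], [315.3, 221.5])]
```

View pics/side0c.png

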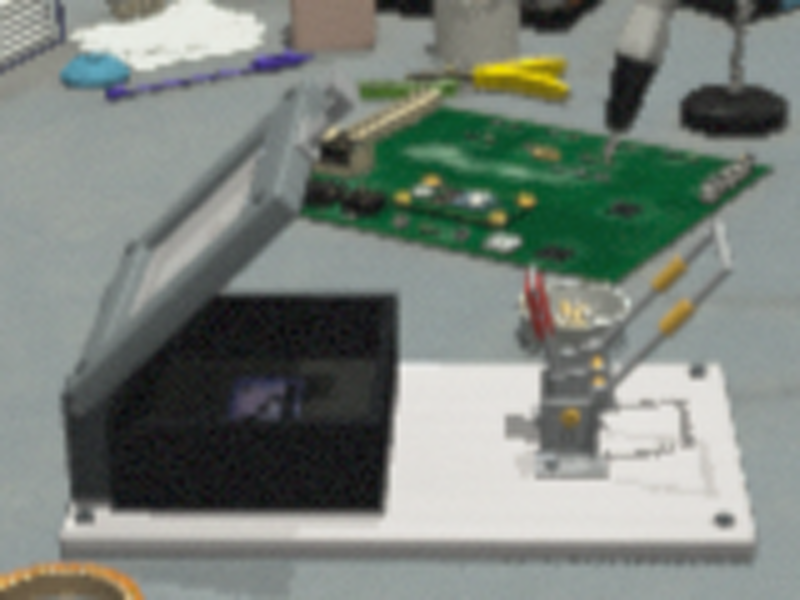

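View pics/top0c.png

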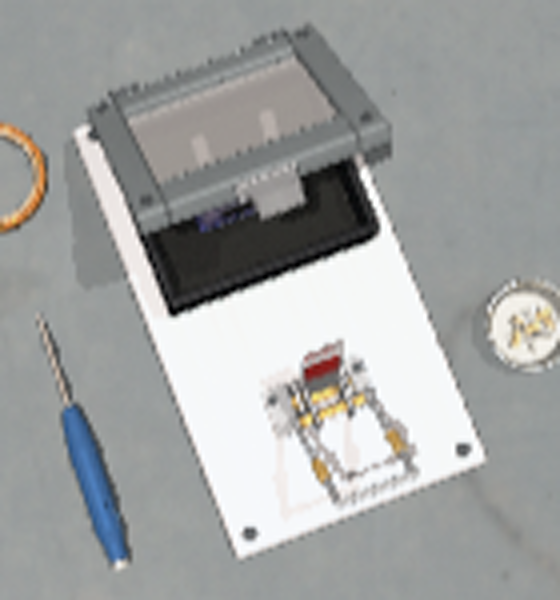

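The crops show the lid open about 50°, the lever roughly upright and leaning slightly back, and the bail leaning to the front with its bar at about (348,180) in side and (329,251) in top. The plate corners are sharp in top: (295,269.5), (356,245.7) and (254,162).

```bash
python3 - <<'E'
from h import *
FL=onz("top",295,269.3,.012);FR=onz("top",356.3,245.8,.012);BL=onz("top",253.8,162,.012)
print(FL,FR,BL,"w",np.linalg.norm(FL-FR),"l",np.linalg.norm(FL-BL))
ex=(BL-FL);yaw1=np.arctan2(ex[1],ex[0]); w=FL-FR; yaw2=np.arctan2(-w[0],w[1]);print("yaw",np.degrees([yaw1,yaw2]))
yaw=(yaw1*2+yaw2)/3; R=np.array([[np.cos(yaw),-np.sin(yaw),0],[np.sin(yaw),np.cos(yaw),0],[0,0,1]])
cs=[FL-R@[-.1385,.08,.012],FR-R@[-.1385,-.08,.012],BL-R@[.1385,.08,.012]];print(cs)
o=np.mean(cs,0)
# side check: plate corners
print("side proj FL,FR,BL", proj("side",[o+R@[-.1385,.08,.012],o+R@[-.1385,-.08,.012],o+R@[.1385,.08,.012]]))
np.savez("fx.npz",o=o,R=R,yaw=yaw)
f=lambda p:(R.T@(p-o)*1000).round(1)
# joint angle tests
for nm,a,b in (("grip",(311.9,189.9),(315.3,221.5)),("bar",(349.5,179.5),(329,251))):
    P,e=tri(a,b);print(nm,f(P),e*1000,P)
for l in(1.4,1.57,1.7,1.85):
    print(l,[proj(n,o+R@[-.0665+.048*-np.cos(l),0,.032+.048*np.sin(l)])[0].round(1).tolist() for n in("side","top")])
for th in(.7,.8,.9,1.0,1.1):
    c,s=np.cos(th),np.sin(th)
    q=lambda x,z,y:o+R@[.1285-x*c-z*s,y,.06+x*s-z*c*-1]
    print(th,[proj(n,[o+R@[.1285-.125*c+.010*s,y,.06+.125*s+.010*c] for y in(.07,-.07)]).round(1).tolist() for n in("side","top")])
E
```

```text
[0.40903628 0.31572233 0.012     ] [0.46520318 0.17112045 0.012     ] [0.66505158 0.41690706 0.012     ] w 0.1551271255594728 l 0.2752856320776931
yaw [21.56537947 21.22738421]
[array([5.67199622e-01, 2.91918810e-01, 1.04083409e-17]), array([5.64849203e-01, 2.96232082e-01, 1.04083409e-17]), array([5.65405554e-01, 2.91795426e-01, 1.04083409e-17])]
side proj FL,FR,BL [[357.62006141 236.81084646]
 [350.66385703 201.8149164 ]
 [217.63697119 235.43268206]]
grip [-51.6   0.7  76.8] 5.47554049897919 [0.51757062 0.27509633 0.07677708]
bar [-125.2   -0.3  100.1] 0.2544181450848772 [0.44945123 0.24722602 0.10013197]
1.4 [[324.4, 188.8], [319.1, 229.9]]
1.57 [[320.5, 188.5], [317.8, 226.4]]
1.7 [[317.5, 188.6], [316.8, 223.8]]
1.85 [[314.0, 189.3], [315.5, 220.9]]
0.7 [[[265.1, 169.8], [271.1, 146.3]], [[270.5, 187.3], [333.7, 163.8]]]
0.8 [[[260.0, 165.5], [266.7, 142.6]], [[268.8, 182.3], [332.6, 158.6]]]
0.9 [[[254.4, 161.7], [261.9, 139.2]], [[267.0, 177.0], [331.3, 153.2]]]
1.0 [[[248.4, 158.5], [256.8, 136.3]], [[265.0, 171.4], [329.8, 147.5]]]
1.1 [[[242.2, 155.7], [251.4, 133.9]], [[262.9, 165.5], [328.0, 141.6]]]
```

```bash
python3 - <<'E'
from h import *
print("eyepiece",tri((385,16),(552,232))); print("eyep2",tri((365,30),(525,205)))
print("scope objective",tri((318,75),(490,165)))
for p in((425,118),(445,100),(352,152),(405,185),(427,131),(418,145)): print(p,onz("side",*p,.03).round(3))
o=np.array([.566,.2935,0]);d=np.load("fx.npz");np.savez("fx.npz",o=o,R=d["R"],yaw=np.radians(21.5))
s=get_state();print(s["time_s"])
E
```

```text
eyepiece (array([ 0.46544006, -0.03113916,  0.39836783]), np.float64(0.007919255723025796))
eyep2 (array([ 0.50729781, -0.01423563,  0.36858318]), np.float64(0.009717454047938074))
scope objective (array([ 0.61026352, -0.02165757,  0.2587296 ]), np.float64(0.018736052302260504))
(425, 118) [ 0.41 -0.59  0.03]
(445, 100) [ 0.374 -0.931  0.03 ]
(352, 152) [ 0.549 -0.12   0.03 ]
(405, 185) [0.363 0.066 0.03 ]
(427, 131) [ 0.379 -0.419  0.03 ]
(418, 145) [ 0.383 -0.256  0.03 ]
0.1
```

```bash
python3 - <<'E'
import cv2
s=cv2.imread("pics/side0.png")
cv2.imwrite("pics/side0d.png",cv2.resize(s[0:210,240:480],None,fx=3,fy=2.8,interpolation=cv2.INTER_CUBIC))
E
```

```text
(no output)
```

View pics/side0d.png

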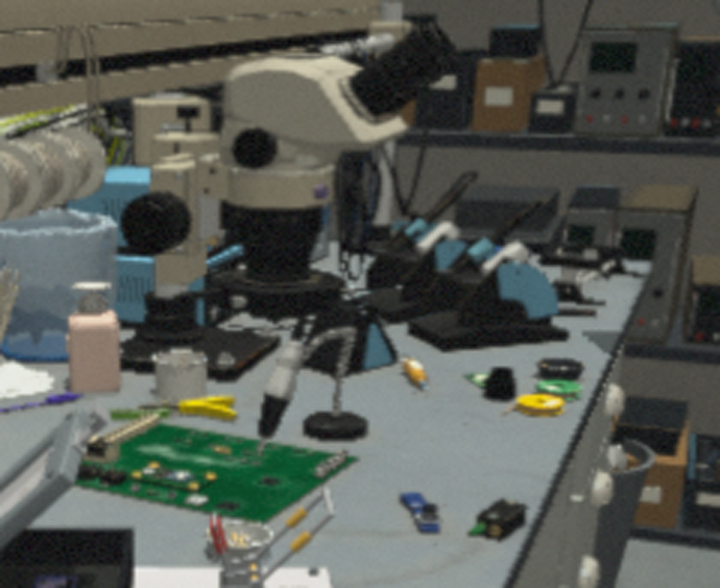

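The microscope's eyepieces reach x≈0.47, y≈-0.03, z≈0.40 on the way across. I'll cross above them with the tips at about 0.52 m, starting by lifting.

Request:
carry_out --motion '[[[0,0,-0.04,0,0,0],[0,0,-0.08,0,0,0],[0,0,-0.12,0,0,0],[0,0,-0.16,0,0,0],[0,0,-0.2,0,0,0],[0,0,-0.24,0,0,0],[0,0,-0.28,0,0,0],[0,0,-0.32,0,0,0],[0,0,-0.34,0,0,0],[0,0,-0.34,0,0,0]]]' --jaw 0.0

```text
time_s: 0.93
eef_pos: [0.2158, -0.6157, 0.528]
ee_rot: [0.005, 0.986, 0.168, 0.001]
force: [-0.1, 0.3, -0.4]
gripper_width: 0.0285
```

Request:
carry_out --motion '[[[0.031,-0.02,0,0,0,0],[0.062,-0.041,0,0,0,0],[0.094,-0.061,0,0,0,0],[0.125,-0.081,0,0,0,0],[0.156,-0.102,0,0,0,0],[0.187,-0.122,0,0,0,0],[0.219,-0.142,0,0,0,0],[0.25,-0.163,0,0,0,0],[0.281,-0.183,0,0,0,0],[0.299,-0.218,0,0,0,0],[0.317,-0.253,0,0,0,0],[0.335,-0.287,0,0,0,0],[0.353,-0.322,0,0,0,0],[0.372,-0.357,0,0,0,0],[0.39,-0.392,0,0,0,0],[0.408,-0.426,0,0,0,0],[0.426,-0.461,0,0,0,0],[0.444,-0.496,0,0,0,0],[0.444,-0.496,0,0,0,0]]]'

```text
time_s: 2.52
eef_pos: [0.4702, 0.0074, 0.5225]
ee_rot: [0.004, 0.985, 0.173, 0.0]
force: [0.4, 0.3, -0.2]
gripper_width: 0.0005
```

Request:
carry_out --motion '[[[0.027,-0.024,0,0,0,0],[0.054,-0.048,0,0,0,0],[0.08,-0.072,0,0,0,0],[0.107,-0.096,0,0,0,-0.5],[0.134,-0.12,0,0,0,-1],[0.161,-0.143,0,0,0,-1.6],[0.188,-0.167,0,0,0,-1.6],[0.214,-0.191,0,0,0,-1.6],[0.241,-0.215,0,0,0,-1.6],[0.268,-0.239,0,0,0,-1.6],[0.268,-0.239,0.04,0,0,-1.6],[0.268,-0.239,0.08,0,0,-1.6],[0.268,-0.239,0.12,0,0,-1.6],[0.268,-0.239,0.16,0,0,-1.6],[0.268,-0.239,0.2,0,0,-1.6],[0.268,-0.239,0.24,0,0,-1.6],[0.268,-0.239,0.28,0,0,-1.6],[0.268,-0.239,0.32,0,0,-1.6],[0.268,-0.239,0.32,0,0,-1.6]]]'

```text
time_s: 4.1
eef_pos: [0.6372, 0.3189, 0.1915]
ee_rot: [0.006, 0.982, 0.187, -0.006]
force: [-1.0, -0.2, -1.4]
gripper_width: 0.0004
```

```bash
cat > st.py <<'E'
from h import *
from scipy.spatial.transform import Rotation as Ro
d=np.load("fx.npz");o,R=d["o"],d["R"]
s=get_state();q=s["ee_rot"];M=Ro.from_quat(np.r_[q[1:],q[0]]).as_matrix()
print("t",s["time_s"],"tcp fixture mm",(R.T@(s["eef_pos"]-o)*1000).round(1),"axes in fixture (cols)\n",(R.T@M).round(3),"F fix",(R.T@s["force"]).round(1))
E
cat > look.py <<'E'
from h import *
import sys
n=sys.argv[1]
def c(v,b,f):
    im=grab_frame(v)[:,:,::-1]; return cv2.resize(im[b[0]:b[1],b[2]:b[3]],None,fx=f,fy=f,interpolation=cv2.INTER_CUBIC)
a=c("side",(110,250,210,370),2.5 if 0 else 3);b=c("top",(130,280,240,375),2.8)
b=b[:a.shape[0]] if b.shape[0]>=a.shape[0] else cv2.copyMakeBorder(b,0,a.shape[0]-b.shape[0],0,0,0)
o=np.hstack([a,b]);o=o[:,:860];o=cv2.resize(o,(800,int(o.shape[0]*800/o.shape[1])));print(o.shape)
cv2.imwrite(f"pics/{n}.png",o)
E
python3 st.py; python3 look.py a1
```

```text
t 4.1 tcp fixture mm [ 75.5  -2.4 191.5] axes in fixture (cols)
 [[ 1.     0.002 -0.013]
 [ 0.002 -1.    -0.009]
 [-0.013  0.009 -1.   ]] F fix [-1.   0.2 -1.4]
(391, 800, 3)
```

View pics/a1.png

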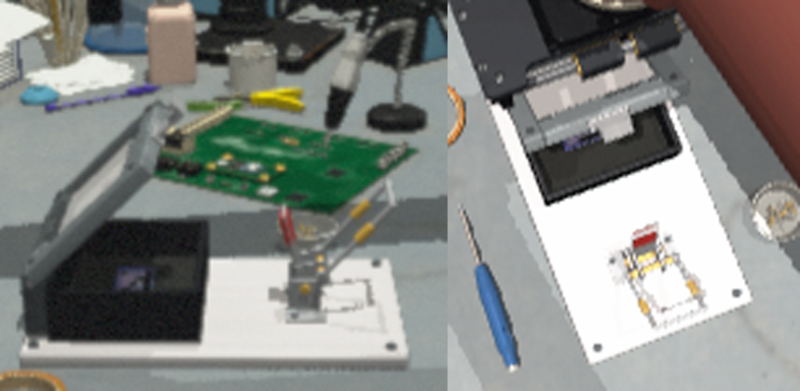

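The view shows the lid still open and the latch unchanged. The gripper is above the lid in top but doesn't appear in the side crop, so I'll check where the TCP should project.

```bash
python3 - <<'E'
from h import *
s=get_state();print(proj("side",s["eef_pos"]),proj("top",s["eef_pos"]))
cv2.imwrite("pics/a2.png",grab_frame("side")[:,:,::-1])
E
```

```text
[[247.79600147 133.09340824]] [[297.45842158 151.14221584]]
```

View pics/a2.png

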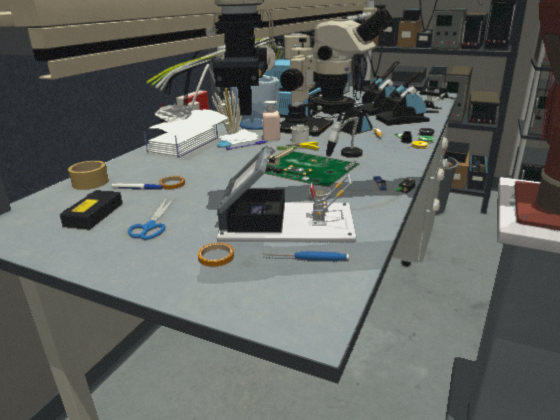

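```bash
python3 - <<'E'
import cv2,numpy as np
a=cv2.imread("pics/a2.png").astype(int);b=cv2.imread("pics/side0.png").astype(int)
m=abs(a-b).sum(2)>40
for r in range(70,150,3): print(r,"".join("#" if x else "." for x in m[r,200:290]))
E
```

```text
70 ..............#####################################################.......................
73 ..............#####.#########################################.##..........................
76 ..............####....#########################################...........................
79 ...............###..#...###################################...............................
82 ...............####.###..#.################################...............................
85 ...............######...##.################################...............................
88 .....................................##############.......................................
91 ......................................##############......................................
94 ......................................##############......................................
97 ......................................##############......................................
100 .......................................#############......................................
103 .......................................#############.........
[... 754 characters left out ...]
...................................
130 ..........................................................................................
133 ..........................................................................................
136 ..........................................................................................
139 ..........................................................................................
142 ..........................................................................................
145 ..................................................................#.......................
148 ...............................................................##...##....................
```

Request:
carry_out --motion '[[[0,0,0.02,0,0,0],[0,0,0.035,0,0,0],[0,0,0.045,0,0,0],[0,0,0.055,0,0,0],[0,0,0.055,0,0,0]]]'

```text
time_s: 4.67
eef_pos: [0.6411, 0.3208, 0.1459]
ee_rot: [0.004, 0.982, 0.187, -0.0]
force: [-0.3, -0.1, -0.2]
gripper_width: 0.0005
```

```bash
cat > tip.py <<'E'
from h import *
# gripper tip in side view = lowest changed pixels vs start image near the expected column
a=grab_frame("side")[:,:,::-1].astype(int);b=cv2.imread("pics/side0.png").astype(int)
m=(abs(a-b).sum(2)>40)
s=get_state();u,v=proj("side",s["eef_pos"])[0];print("tcp px",u.round(1),v.round(1))
u=int(u)
for r in range(int(v)-24,int(v)+30,3): print(r,"".join("#" if x else "." for x in m[r,u-40:u+50]))
E
python3 tip.py;python3 st.py
```

```text
tcp px 248.2 157.6
133 ................................#############.............................................
136 .................................############.............................................
139 .................................############.............................................
142 ....................................#.....................................................
145 ..........................................................#...............................
148 .......................................................#######............................
151 ....................................................###...................................
154 .................................................####.....................................
157 ..............................................#######.....................................
160 ..........................................####...##.......................................
163 .......................................####...............................................
166 ....................................####..................................................
169 .................................####.........##..........................................
172 ..............................####........................................................
175 ...........................####...........................................................
178 ........................###............#..................................................
181 .....................#######........#.....................................................
184 ....................#######...............................................................
t 4.7167 tcp fixture mm [ 80.1  -2.  146.7] axes in fixture (cols)
 [[ 1.     0.002 -0.001]
 [ 0.002 -1.    -0.007]
 [-0.002  0.007 -1.   ]] F fix [0.2 1.2 0.5]
```

```bash
python3 - <<'E'
import cell
print([x for x in dir(cell) if not x.startswith('__')], getattr(cell,'tcp_to_grasp',None))
import cv2
a=cell.grab_frame("side")[:,:,::-1];b=cell.grab_frame("top")[:,:,::-1]
cv2.imwrite("pics/a3.png",cv2.hconcat([cv2.resize(a[70:190,190:290],(400,480),interpolation=2),cv2.resize(b[110:230,240:340],(400,480),interpolation=2)]))
E
```

```text
['IKError', 'camera_info', 'get_state', 'grab_frame', 'sign_off', 'tcp_to_grasp'] 0.0187
```

View pics/a3.png

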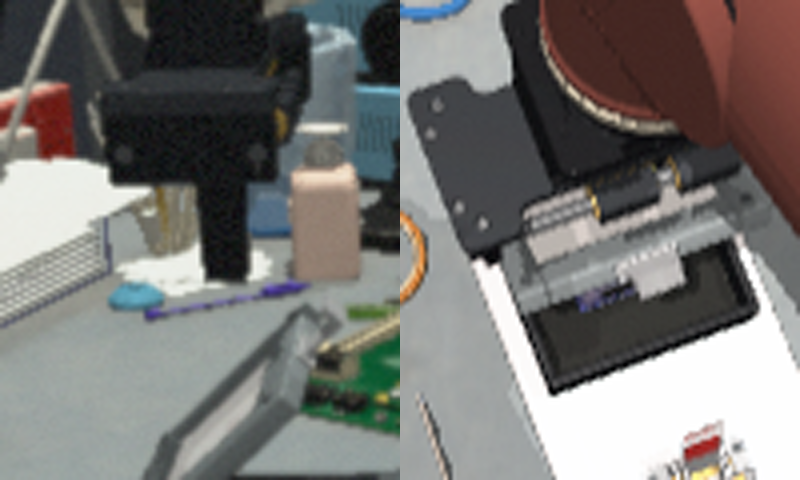

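```bash
python3 - <<'E'
from h import *
d=np.load("fx.npz");o,R=d["o"],d["R"];s=get_state();p=s["eef_pos"]
for dz in(0,.02,.04,.06,.1): print(dz,[proj(n,p+[0,0,dz])[0].round(1).tolist() for n in("side","top")])
O,D=ray("side",247,140.5);O,D=R.T@(O-o),R.T@D
for y in(-.08,-.04,-.002,.04):print(y,((O+D*(y-O[1])/D[1])*1000).round(0))
E
```

```text
0 [[247.9, 157.1], [295.8, 156.9]]
0.02 [[247.4, 147.7], [296.3, 154.3]]
0.04 [[246.9, 138.0], [296.8, 151.5]]
0.06 [[246.3, 128.2], [297.3, 148.6]]
0.1 [[245.2, 108.0], [298.4, 142.2]]
-0.08 [ 92. -80. 158.]
-0.04 [ 86. -40. 171.]
-0.002 [ 81.  -2. 183.]
0.04 [ 74.  40. 196.]
```

Request:
carry_out --motion '[[[0,0,0.01,0,0,0],[0,0,0.018,0,0,0],[0,0,0.022,0,0,0],[0,0,0.022,0,0,0]]]'

```text
time_s: 5.15
eef_pos: [0.641, 0.3205, 0.1239]
ee_rot: [0.004, 0.982, 0.187, -0.001]
force: [-0.2, -0.1, -0.4]
gripper_width: 0.0007
```

Request:
carry_out --motion '[[[0,0,0.008,0,0,0],[0,0,0.014,0,0,0],[0,0,0.018,0,0,0],[0,0,0.018,0,0,0]]]'

```text
time_s: 5.48
eef_pos: [0.6403, 0.32, 0.1043]
ee_rot: [0.004, 0.982, 0.187, -0.002]
force: [-0.5, 0.1, -0.1]
gripper_width: 0.0004
```

```bash
python3 tip.py;python3 st.py
```

```text
tcp px 249.8 176.6
152 .................................#############....#####...................................
155 .................................#####################....................................
158 .................................####################.....................................
161 .................................############...###.......................................
164 .....................................####......###........................................
167 ..................................####........####........................................
170 ...............................####..........####.........................................
173 .............................###...........###............................................
176 .........................####...........###...............................................
179 ......................#####..........##...................................................
182 ....................######........##......................................................
185 ...................######......#..........................................................
188 .................#######...##....................................................#########
191 .................#########................#................................###############
194 .....#################...................................#.................###############
197 .##################...............................#........................###############
200 ...#############...........................................................###############
203 ...#########..............................................................................
t 5.5333 tcp fixture mm [ 79.1  -2.5 105.1] axes in fixture (cols)
 [[ 1.     0.002 -0.004]
 [ 0.002 -1.    -0.008]
 [-0.004  0.008 -1.   ]] F fix [-1.1 -0.8  0.6]
```

No contact even at reported z=105, and the side view puts the real tips about 38 mm higher than reported. I'll push along the lid's arc and let force and sight settle which is right.

Request:
carry_out --motion '[[[-0.012,0,-0.002,0,0,0],[-0.024,0,-0.003,0,0,0],[-0.029,0,0.001,0,0,0],[-0.034,0,0.006,0,0,0],[-0.038,0,0.011,0,0,0],[-0.043,0,0.018,0,0,0],[-0.047,0,0.024,0,0,0],[-0.051,0,0.03,0,0,0],[-0.051,0,0.03,0,0,0]]]'

```text
time_s: 6.28
eef_pos: [0.5915, 0.3004, 0.0732]
ee_rot: [0.005, 0.982, 0.187, -0.003]
force: [-0.1, 0.7, -0.5]
gripper_width: 0.0004
```

```bash
python3 tip.py;python3 st.py; python3 look.py a4
```

```text
tcp px 275.5 190.4
166 .........#######....#.#########...##############..........................................
169 ......#######....##.#####..#######.##.##########......#####...............................
172 ...#######....###.###.......##############.#.###.....#######..............................
175 #######...#########......#....####.#########################..............................
178 ################.##################################.####..................................
181 #########.######################################..........................................
184 ####.############################.##############..........................................
187 ##.###########################################.................................###########
190 .#############################################.#..........##################...###########
193 #############################################..#############################....##########
196 ##########################################....#.#########################.................
199 ################################...............##############################.............
202 #######################........######..#####.##..##############################...........
205 ##############......................#########.#..#######..................................
208 ####................................########..............................................
211 ............................##.#############...########...................................
214 ........#......................................#######....................................
217 ................................................#####.....................................
t 6.3333 tcp fixture mm [26.9 -2.9 74. ] axes in fixture (cols)
 [[ 1.     0.002 -0.006]
 [ 0.002 -1.    -0.008]
 [-0.006  0.008 -1.   ]] F fix [-0.7 -0.5  0.7]
(391, 800, 3)
```

View pics/a4.png

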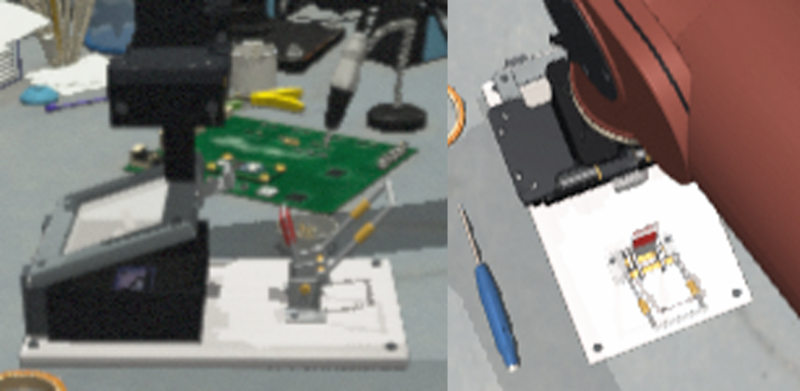

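The side view shows the fingertip resting on the lid's front bar and the lid at about 0.4 rad. So the reported z is about 38 mm too low, and I'll use true z = reported + 38 mm.

Request:
carry_out --motion '[[[-0.003,0,0.007,0,0,0],[-0.005,0,0.014,0,0,0],[-0.007,0,0.02,0,0,0],[-0.009,0,0.027,0,0,0],[-0.01,0,0.033,0,0,0],[-0.011,0,0.038,0,0,0],[-0.011,0,0.04,0,0,0],[-0.011,0,0.042,0,0,0],[-0.011,0,0.042,0,0,0]]]'

```text
time_s: 7.18
eef_pos: [0.5826, 0.2965, 0.0328]
ee_rot: [0.004, 0.982, 0.187, -0.002]
force: [0.1, -0.0, 0.1]
gripper_width: 0.0004
```

```bash
python3 st.py
```

```text
t 7.1833 tcp fixture mm [16.5 -3.3 32.8] axes in fixture (cols)
 [[ 1.     0.002 -0.005]
 [ 0.002 -1.    -0.008]
 [-0.005  0.008 -1.   ]] F fix [ 0.1 -0.   0.1]
```

Request:
carry_out --motion '[[[0,0,0.002,0,0,0],[0,0,0.004,0,0,0],[0,0,0.004,0,0,0]]]'

```text
time_s: 7.43
eef_pos: [0.583, 0.2967, 0.032]
ee_rot: [0.004, 0.982, 0.187, -0.001]
force: [-10.1, -5.4, 24.3]
gripper_width: 0.0004
```

Request:
carry_out --motion '[[[0,0,0.002,0,0,0],[0,0,0.003,0,0,0],[0,0,0.003,0,0,0]]]'

```text
time_s: 7.68
eef_pos: [0.5831, 0.2968, 0.0321]
ee_rot: [0.004, 0.982, 0.187, -0.001]
force: [-9.6, -5.1, 22.3]
gripper_width: 0.0005
```

The lid is on its stop: 24 N at reported z=32, which is true z=70. Next I'll lift, go round to the front of the bail bar and come down there.

Request:
carry_out --motion '[[[0,0,-0.03,0,0,0],[0,0,-0.06,0,0,0],[0,0,-0.09,0,0,0],[-0.033,-0.001,-0.09,0,0,0],[-0.066,-0.002,-0.09,0,0,0],[-0.1,-0.003,-0.09,0,0,0],[-0.133,-0.003,-0.09,0,0,0],[-0.168,-0.003,-0.09,0,0,0],[-0.168,-0.003,-0.09,0,0,0],[-0.168,-0.003,-0.06,0,0,0],[-0.168,-0.003,-0.03,0,0,0],[-0.168,-0.003,-0.025,0,0,0],[-0.168,-0.003,-0.025,0,0,0],[-0.168,-0.003,-0.025,0,0,0]]]'

```text
time_s: 8.85
eef_pos: [0.4261, 0.2384, 0.0584]
ee_rot: [0.004, 0.982, 0.187, -0.001]
force: [0.4, -0.1, 1.1]
gripper_width: 0.0004
```

```bash
python3 st.py; python3 look.py a5
```

```text
t 8.85 tcp fixture mm [-1.503e+02 -1.000e-01  5.840e+01] axes in fixture (cols)
 [[ 1.     0.001 -0.003]
 [ 0.001 -1.    -0.007]
 [-0.003  0.007 -1.   ]] F fix [ 0.3 -0.2  1.1]
(391, 800, 3)
```

View pics/a5.png

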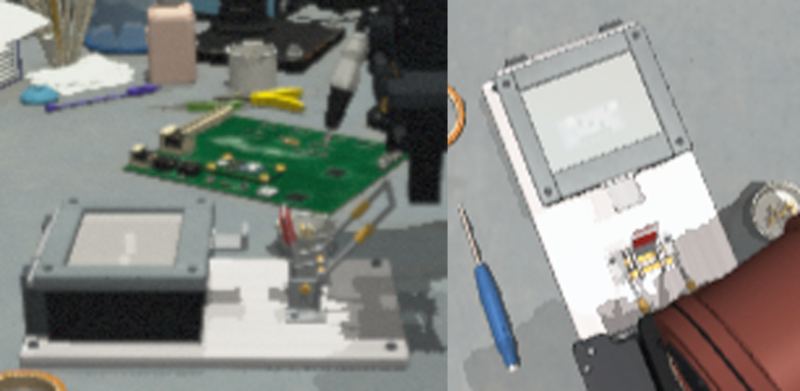

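The lid is fully shut in both views. The fingertip at side crop (425,200) is just in front of and slightly below the bail bar at (392,194), and nothing else has moved. Now I'll swing the bail over.

Request:
carry_out --motion '[[[0.004,0,0.005,0,0,0],[0.009,0,0.005,0,0,0],[0.015,0,0,0,0,0],[0.021,0,-0.004,0,0,0],[0.03,0,-0.007,0,0,0],[0.039,0,-0.01,0,0,0],[0.049,0,-0.012,0,0,0],[0.059,0,-0.012,0,0,0],[0.066,0,-0.012,0,0,0],[0.073,0,-0.012,0,0,0],[0.079,0,-0.011,0,0,0],[0.085,0,-0.01,0,0,0],[0.085,0,-0.01,0,0,0],[0.085,0,-0.01,0,0,0]]]'

```text
time_s: 10.12
eef_pos: [0.5058, 0.2701, 0.0688]
ee_rot: [0.004, 0.982, 0.187, 0.0]
force: [0.1, -0.1, -0.6]
gripper_width: 0.0002
```

```bash
python3 st.py; python3 look.py a6
```

```text
t 10.1167 tcp fixture mm [-64.6   0.2  68.8] axes in fixture (cols)
 [[ 1.     0.001 -0.001]
 [ 0.001 -1.    -0.007]
 [-0.001  0.007 -1.   ]] F fix [ 0.1 -0.1 -0.6]
(391, 800, 3)
```

View pics/a6.png

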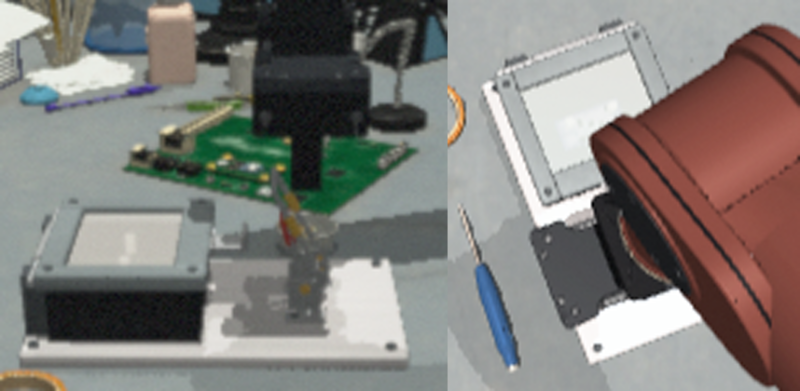

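The last view shows the bail now past upright, its bar end near side pixel (308,171), leaning towards the lid but not yet down. I'll hold briefly and see by numbers whether it is still falling.

```bash
cat > asc.py <<'E'
from h import *
import sys
# crude character view of the side picture (grey levels), r for red, y for yellow
r0,r1,c0,c1=map(int,sys.argv[1:5]);im=grab_frame("side");h=cv2.cvtColor(im,cv2.COLOR_RGB2HSV);cv2.imwrite(f"pics/{sys.argv[5]}.png",im[:,:,::-1])
G=" .:-=+*%@#"[::-1]
for r in range(r0,r1):
    print(r,"".join("R" if (h[r,c,0]<8 or h[r,c,0]>172) and h[r,c,1]>110 and h[r,c,2]>60 else "Y" if 14<h[r,c,0]<30 and h[r,c,1]>110 else "g" if 40<h[r,c,0]<85 and h[r,c,1]>70 else G[min(9,int(h[r,c,2])//26)] for c in range(c0,c1)))
E
python3 asc.py 164 218 282 336 n1
python3 - <<'E'
from h import *
d=np.load("fx.npz");o,R=d["o"],d["R"]
def P(x,y,z): return proj("side",o+R@np.array([x,y,z])/1000)[0].round(1).tolist()
for phi in(100,110,120,130,145,164): 
    a=np.radians(phi);x,z=-77.8-75*np.cos(a),46+75*np.sin(a);print(phi,round(x),round(z),P(x,22,z),P(x,-22,z))
print("hook lip top",P(-22,12,74),P(-22,-12,74))
O,D=ray("side",308.4,171.5);O,D=R.T@(O-o),R.T@D
for y in(-.022,.022):print(y,((O+D*(y-O[1])/D[1])*1000).round(0))
E
```

```text
164 ggggggggggggggggggggggggg--gggggg##@##@###gggggggggggg
165 ggggggggYY+ggggggggggggggggggggggg#g@#@g##@ggggggggggg
166 ggggggggYYYgggggggggggggggggggggg@@#######@ggggggggggg
167 gggggg===+***gggggggggggggggggggg@#@######@ggggggggggg
168 ggg=++---+g**%**g=-==gggggggggggg@######gggggggggggggg
169 gg=YYg*+**%%**++=:.:-+gggggYY+ggg#########gggggggggggg
170 gg*Y+ggggg*%**+++-:=+*gggg*YYYggg#g##ggYg#gggggggggggg
171 ggggggggggggggggg+++gggggggg*gggg@@##@##@#gggg%%@%gggg
172 ggggggggggggggggggggg*g+ggggggggg@###@@#@@gggggg@ggggg
173 gg**gggggggggggggggg**+Yggggggggg#@#####@@gggggggggggg
174 gg+**ggggggggggggggg***+ggggggggg@@##g@##@gggggggggggg
175 gggggggggggggggggggg****%gggggggg#####@##ggggggggggggg
176 ggggggggggggggg**ggg*****gggggggggg#@@@###gggggggggggg
177 +++ggggggggggg**gggg*******ggggggggggggggggggggggggggg
178 ==+++++ggggggggggggg*+==**+ggggggggggggggggggggggggggg
179 =======++++*gggggggg**+=+***gggggggggggggggggggggggggg
180 ===========+++++*ggg*********gg%%@@@@ggggggggggggggggg
181 ++++====----=====++****ggg**YYgggg%%ggggggggggggggggg+
182 ****+==---------====+******YYY*ggg
[... 1724 characters left out ...]
:......
212 **-:.==========++++++++++++++*******YY******+--.......
213 %*=::==========++++++++++++++*******YYY*****=::.......
214 @%++===========+++++++++++++++******YY*****+=:........
215 @%++============+++++++++++++++************+=:........
216 @%++=============+++++++======+************+=:........
217 @%++=============+++++++=++++++*****%******+-:.:......
100 -65 120 [320.1, 174.5] [319.6, 166.6]
110 -52 116 [313.7, 176.1] [313.5, 168.1]
120 -40 111 [307.7, 178.6] [307.8, 170.6]
130 -30 103 [302.3, 182.1] [302.6, 173.9]
145 -16 89 [295.8, 188.7] [296.4, 180.3]
164 -6 67 [290.6, 198.7] [291.4, 190.0]
hook lip top [298.7, 193.4] [299.0, 188.7]
-0.022 [-42. -22. 109.]
0.022 [-42.  22. 126.]
```

The bail is falling on its own: about 120° in the previous frame and 130° now. I'll give it time while lifting clear.

Request:
carry_out --motion '[[[-0.01,0,-0.01,0,0,0],[-0.02,0,-0.03,0,0,0],[-0.03,0,-0.05,0,0,0],[-0.03,0,-0.05,0,0,0],[-0.03,0,-0.05,0,0,0],[-0.03,0,-0.05,0,0,0]]]'

```text
time_s: 10.77
eef_pos: [0.4775, 0.2592, 0.119]
ee_rot: [0.003, 0.982, 0.187, 0.0]
force: [-0.2, -1.5, -0.6]
gripper_width: 0.0005
```

```bash
python3 asc.py 172 212 280 340 n2
```

```text
172 ggggggggggggggggggggggg+++gggggggggggggggggggggggg@ggggggggg
173 gggg**gggggggggggggggggYYYgggggggggggggggggggggggggggggggggg
174 gggg+**ggggggggggggggggYY+gggggggggggggggggggggggggggggggggg
175 gggg*ggggggggggggggggggggggggggggggggggggggggggggggggggggggg
176 gggggggggggggggg***ggggg++gggggggggggggggggggggggggggggggggg
177 +++**ggggggggggg**ggggg=---=+ggggggggggggggggggggggggggggggg
178 ====++*++ggggggggggggg+-::::-gggggggggggggggggggggggggggggg*
179 =========++++*gggggggg++=--=*ggggggggggggggggggggggggggggg*+
180 ==============+++*ggggggg**gggggg%@@@@%ggggggggggggggggg*+==
181 =++========--=====+++**gggggggggggg%%%ggggggggggggggggg*+===
182 =++=======-=-----======+****gggggggggggggggggggggggggg+=====
183 =========--=--=----==-=====+****gggggggggggggggggggg*+===---
184 ======+=--====--=---------====++*****gggggggggggggg++=-----=
185 ----==+=----=-=-----------====++++==+*++*ggggggggg+===----==
186 ---===+==-=-=-=----------==-==++++======+*****gg*+====-=----
187 -----=+=-----=----=-=====-=-==+*+*+++++++++++++*+====------=
188 -----=+=-----------=----=--===R**R++++++++++++++=====--=
[... 799 characters left out ...]
***++==---YYYYY==*******%*%*******+***************
202 --==+--=+++++++++++=YYYYYYY+*+++***********+Y***++++++++++++
203 ---==..------====+++YYYYYYY+++++++**********+**+============
204 ---==..-============+++YYYY++++++**************+=========---
205 =--==.-================++++++++*****************========-...
206 =-===.-======================+++****************========-...
207 =====:-==========================***************=======-:...
208 ===+=:.-=========================***************==-===-..:..
209 +++*=:..:-----:----==============***************=-:===-.....
210 ****=.............:=============+***************+=======-...
211 ***+-..--:::::.-::-============+****************+========...
```

The bail has dropped: the bar lies at about (288–292, 191–199), matching the predicted resting place behind the lip, and the lever is still at about 1.85. I'll move to above and behind the grip, between it and the hook.

Request:
carry_out --motion '[[[0.02,0,0,0,0,0],[0.04,0,0,0,0,0],[0.062,0,0,0,0,0],[0.062,0,0.02,0,0,0],[0.062,0,0.04,0,0,0],[0.062,0,0.057,0,0,0],[0.062,0,0.057,0,0,0],[0.062,0,0.057,0,0,0]]]'

```text
time_s: 11.48
eef_pos: [0.5341, 0.2808, 0.0599]
ee_rot: [0.004, 0.982, 0.187, -0.002]
force: [0.5, -0.2, -0.1]
gripper_width: 0.0004
```

```bash
python3 st.py; python3 asc.py 160 206 280 340 n3
```

```text
t 11.4833 tcp fixture mm [-34.3  -0.1  59.9] axes in fixture (cols)
 [[ 1.     0.001 -0.005]
 [ 0.001 -1.    -0.008]
 [-0.005  0.008 -1.   ]] F fix [ 0.4 -0.4 -0.1]
160 gggg@##@@@#@##@##@#@##@######@@######@@@@@#@gg++gggggggggggg
161 gggg##@@g####@@##@##@#@@#####g@@@###g##gg@#@gg*ggggggggggggg
162 gggg@#ggg@#g@gg@@@@#@@@@@##@#@@@@@##@#gg@@gggg*ggggggggggggg
163 ggggggggggggggggggg######@@#@gggggggggg%%%gggggggggggggggggg
164 gggggggggggggggggggg##@####@@ggggggggggg**gggggggggggggggggg
165 ggggggggggYY+gggggg@#@#######ggggggggggggggg*ggggggggggggggg
166 ggggggggg+YYYggggggg@####@###ggggggggggggggggggggggggggggggg
167 gggggggg=-=+***ggggg#########ggggggggggggggggggggggggggggggg
168 ggggg+++---+g**%%*g@g#######@ggggggggggggggggggggggggggggggg
169 @ggg=YYg****%%**+++%@@#####@#YY+gggggggggggggggggggggggggggg
170 @@gg*Y+ggggg****++*@#@##@@#@@YYYgggggggggggggggggggggggggggg
171 @gggggggggggggggggg@#@###@###YYggggggggggggggggg%%%ggggggggg
172 gggggggggggggggggggg#@####@##ggggggggggggggggggggg%ggggggggg
173 gggg**ggggggggggggg@##@#@####ggggggggggggggggggggggggggggggg
174 gggg+**gggggggggggg@#
[... 1354 characters left out ...]
*************YYYY*****RR**++++++++****************
196 ==**%***************************RR**+++++*******************
197 -=****************************%*****====++++++**************
198 -=***************************%%*****++===-==-=**************
199 ==***************************%%%%**+*+=++====+**************
200 =**%%%************************%%%***+=-=+++++***%***********
201 ****%***************YYY+*********%****++***+Y+*****++*+**+*+
202 ***%*++==+=+++++***+YYYYYYY+++++**********+-Y-++============
203 **%%*--------====+++YYYYYYY++=++++**+*+++++=:-+-............
204 %**%*===============+++YYYY*+=+++*++++++==+*+++-............
205 %**%*==================+++++++***+====+*++*+==+-............
```

Request:
carry_out --motion '[[[0,0,0.009,0,0,0],[0,0,0.017,0,0,0],[-0.006,0,0.017,0,0,0],[-0.012,0,0.016,0,0,0],[-0.018,0,0.016,0,0,0],[-0.023,0,0.016,0,0,0],[-0.028,0,0.016,0,0,0],[-0.033,0,0.017,0,0,0],[-0.038,0,0.018,0,0,0],[-0.043,0,0.02,0,0,0],[-0.047,0,0.022,0,0,0],[-0.047,0,0.022,0,0,0]]]'

```text
time_s: 12.53
eef_pos: [0.4903, 0.2636, 0.0389]
ee_rot: [0.004, 0.982, 0.187, -0.001]
force: [-0.3, -0.5, -0.6]
gripper_width: 0.0002
```

```bash
python3 st.py; python3 asc.py 170 212 280 350 n4
```

```text
t 12.5333 tcp fixture mm [-81.4  -0.1  38.9] axes in fixture (cols)
 [[ 1.     0.002 -0.003]
 [ 0.002 -1.    -0.007]
 [-0.003  0.007 -1.   ]] F fix [-0.5 -0.4 -0.6]
170 @@gg*Y+ggggg*%**+++-:=+gggggg%@#ggg####@#@#####@##@@@#@#####@####@@@@@
171 @ggggggggggggggggg**++gggggggg@@@@@@@@#gg#@###@@####@@#@####@##@#@@##@
172 ggggggggggggggggggggggg+++gggg@#@ggg##@##@##g@@@##g@##@##@####@#@g@@@%
173 gggg**gggggggggggggggggYYYggggg@ggg@@@gg##@########@g@@@g@ggggg@@@%@%*
174 gggg+**ggggggggggggggggYY+gggggggggggggggg###@@##@##@ggggggggggg%*+*++
175 ggggggggggggggggggggggggggggggggggggggggggg###g#@###ggggggggggg*+=====
176 *gggggggggggggggg**ggggg++ggggggggggggggggg##@@#@@##@ggggggggg++====--
177 +++++ggggggggggg**ggggg=---=+gggggggggggggg#########gggggggg*+===---==
178 ====++*++ggggggggggggg=-::::-gggggggggggggg######@##ggggggg*+===-=--==
179 =========++++*gggggggg++=--=*gggggggggggggg######@##gggggg*+====----==
180 ==============++++*gggggg+*gggggg%@@@@ggggg@##g#####gggg*+====-=----==
181 =++==+===-==--=====++**gggggggggggg%%gggggg##g@@#@#@ggg++===--------==
182 =++==++=--=-------=====+++*gggg
[... 1514 characters left out ...]
****++++++++++++++***+++*
203 ---=+--------=======++==--Y+++===+++++*********+===============+*+=--+
204 ---=+=================+++YYY+====**************++============--+*+:..=
205 =--=+===================+YYYYY+==***************++===========-.-=-...:
206 =--=+====================++YYYYY+*****************+=====--:-::.......:
207 =-==*+====================+++YYY+******************+====-.............
208 ===+*+===================+++++++******************+++++-:.............
209 +++**+===================+++++++******************++++=:..............
210 *****+====================++++++*******************+++-:..............
211 ****++====================+++++***%****************++-:...............
```

The lever is following and now stands at about 1.0 rad, with the bail drawn forward in the hook. I'll carry on down the arc.

Request:
carry_out --motion '[[[-0.004,0,0.003,0,0,0],[-0.008,0,0.007,0,0,0],[-0.012,0,0.011,0,0,0],[-0.015,0,0.015,0,0,0],[-0.018,0,0.019,0,0,0],[-0.021,0,0.023,0,0,0],[-0.023,0,0.028,0,0,0],[-0.024,0,0.033,0,0,0],[-0.025,0,0.037,0,0,0],[-0.025,0,0.04,0,0,0],[-0.025,0,0.041,0,0,0],[-0.025,0,0.041,0,0,0]]]'

```text
time_s: 13.58
eef_pos: [0.467, 0.254, -0.0002]
ee_rot: [0.004, 0.982, 0.187, -0.001]
force: [-11.6, -5.5, 26.0]
gripper_width: 0.0007
```

```bash
python3 st.py; python3 asc.py 180 226 280 360 n5
```

```text
t 13.5833 tcp fixture mm [-106.6   -0.5   -0.2] axes in fixture (cols)
 [[ 1.     0.001 -0.004]
 [ 0.001 -1.    -0.008]
 [-0.004  0.008 -1.   ]] F fix [-12.9  -0.9  26. ]
180 ====--========++++*gggggg+*gggggg%@@@@gggggg@#@@#@@@#@###@@#@@#@@@#####@gg#@@@@@
181 =++=-====------====+***gggggggggggg%%ggggggg@@#@##@@@g@#@#####@@#####@@@g######@
182 =++=-==------------====++***gggggggggggggggg#@##@g##@#@@@@#@####@#@@###@###@@@#g
183 -----===---------=----=====++***gggggggggggg#@####@#@#@###@###@###@@@##@##@#@@#@
184 --=--=+=-----------------=======++++*ggggggg@#@#@#####g@##############@###g@#@@@
185 -----=+--------------------=---=-====+=++*gg@#@@@###@###@#@g##@@g@@@#####@###@@@
186 -----=+=--------------------=---------::-+*@@@@@@@@@###@###@#@@#####@#######@@@@
187 -----=+=-----------------=--=---::--==--=+*@@@%@@@#g#####@@##@#@@@###@###@g#@@%@
188 -----=+=--------------------------=-=--=-=+@#@@%@@##g######@###@@#@#g@#@#@@@#@@@
189 ----==+=----------------------======-----=+@@@@@@######@@#####@@#@#@@@#@#@#@#@@@
190 ----====--------::---=-----=========-----=+@#@@@###@@#g##g##g#@@#@@g####@#@
[... 2280 characters left out ...]
+++++++++=-:--------
218 @@@%+=------===-..............-==+**************++++++++++++++++++++++=:--------
219 @g%+-:::::::+=::..............:==+**************++++++++++++++++++++++=::-------
220 @@*-::::..::+=-:::.............-=+++************++++++++++++++++=++++=-::-------
221 @@*-::::::::-=----:::--------..:-==++**********++++++++++++++++=-+++=::::-------
222 #@*-:.:.:::::::::.....:-:--::::::-+++**********++++++++++++++++=-+++=:.::=------
223 @@+:::.......:::................:-++=++********+++++++++++++++++=+++=:.::-------
224 @@+::.........::................---=-=+********++++++++++++++++=-+++-:.:::------
225 @@+:..........:.................-----+********+++++++++++++++++=-+++=:...:------
```

The lever is down on its stop (26 N, grip level in view). I'll lift clear and look.

Request:
carry_out --motion '[[[0,0,-0.02,0,0,0],[0,0,-0.05,0,0,0],[0,0,-0.09,0,0,0],[0,0,-0.13,0,0,0],[0,0,-0.17,0,0,0],[-0.005,-0.03,-0.2,0,0,0],[-0.005,-0.07,-0.2,0,0,0],[-0.005,-0.1,-0.2,0,0,0],[-0.005,-0.12,-0.2,0,0,0],[-0.005,-0.12,-0.2,0,0,0]]]'

```text
time_s: 14.47
eef_pos: [0.4154, 0.3704, 0.1987]
ee_rot: [0.003, 0.982, 0.19, -0.002]
force: [-1.0, 0.3, 0.6]
gripper_width: 0.0002
```

```bash
python3 st.py; python3 look.py a7; python3 - <<'E'
from h import *
d=np.load("fx.npz");o,R=d["o"],d["R"]
im=grab_frame("side");h=cv2.cvtColor(im,cv2.COLOR_RGB2HSV);m=(((h[...,0]<8)|(h[...,0]>172))&(h[...,1]>110)&(h[...,2]>60))
m[:185]=0;m[225:]=0;m[:,:300]=0;m[:,370:]=0;v,u=np.nonzero(m);print("red side",u.mean(),v.mean(),u.min(),u.max(),v.min(),v.max())
for l in(0,.1,.2,.35):
    c,s=np.cos(l),np.sin(l);print(l,proj("side",[o+R@np.array([-66.5-r*c,y,32+r*s])/1000 for r,y in((46,0),(59,11),(59,-11),(33,11))]).round(1).tolist())
E
```

```text
t 14.4667 tcp fixture mm [-112.   126.6  198.7] axes in fixture (cols)
 [[ 1.     0.008 -0.005]
 [ 0.008 -1.    -0.006]
 [-0.005  0.005 -1.   ]] F fix [-0.8  0.6  0.6]
(391, 800, 3)
red side 340.5079365079365 208.38095238095238 335 346 206 211
0 [[341.8, 209.5], [348.5, 211.8], [347.6, 207.2], [335.9, 211.8]]
0.1 [[341.8, 207.5], [348.4, 209.3], [347.6, 204.7], [335.9, 210.4]]
0.2 [[341.6, 205.6], [348.1, 206.8], [347.3, 202.2], [335.7, 208.9]]
0.35 [[340.8, 202.7], [347.2, 203.1], [346.3, 198.6], [335.1, 206.9]]
```

View pics/a7.png

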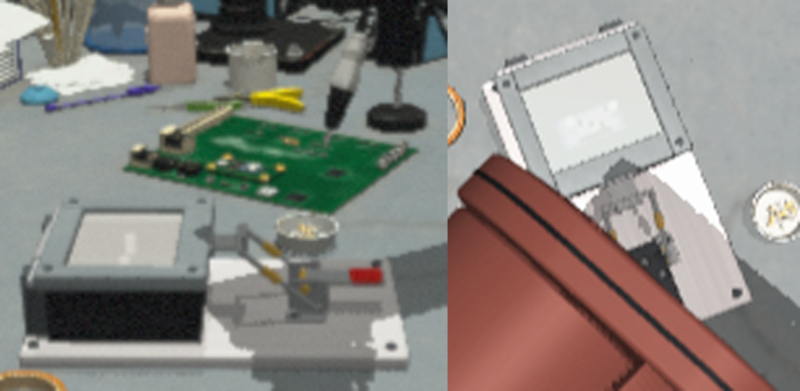

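The final view shows the lid shut, the bail legs running from the hook to the latch and the red grip flat. The grip spans rows 206–211, as predicted for lever angle 0, and the dish is in place. Before handing in, I'll check the tape roll and screwdriver against the first picture by numbers.

```bash
python3 - <<'E'
from h import *
a=grab_frame("side")[:,:,::-1];b=cv2.imread("pics/side0.png")
def cen(im,lo,hi,box):
    m=cv2.inRange(cv2.cvtColor(im,cv2.COLOR_BGR2HSV),lo,hi)[box[0]:box[1],box[2]:box[3]];v,u=np.nonzero(m);return round(u.mean()+box[2],1),round(v.mean()+box[0],1),len(u)
for n,lo,hi,bx in(("tape",(8,120,80),(25,255,255),(238,272,190,240)),("driver",(98,120,60),(125,255,255),(245,270,280,355))): print(n,cen(b,lo,hi,bx),cen(a,lo,hi,bx))
print(get_state()["force"].round(1)); print(sign_off())
E
```

```text
tape (np.float64(215.4), np.float64(257.1), 279) (np.float64(215.4), np.float64(257.1), 279)
driver (np.float64(320.1), np.float64(255.5), 364) (np.float64(319.9), np.float64(255.5), 366)
[ 0.3  0.7 -0.7]
the job is handed in; nothing more can be done
None
```

The lid is shut, the bail's crossbar is behind the keeper lip, and the lever is folded flat and clamped. I handed the job in at about 14.6 s of the 54 s allowed.

**What I did:** with the fingers closed, I pushed the lid down its arc until it met its stop at about 24 N. I then swung the bail past upright so it fell into the hook, and folded the lever down to its stop at about 26 N. After that I lifted the arm clear.

**Last checks:**
- **Lever:** the red grip in the side view matched the projection for a lever angle of about 0.
- **Bail and lid:** the bail legs ran to the hook and the lid was shut. The crossbar's seat behind the lip was only seen at picture resolution.
- **Loose items:** the tape roll's position in the picture was unchanged and the screwdriver's was within 0.2 px. I checked the dish by eye only.
- **Arm:** the wrist force was about zero, with nothing touching.

**Disagreements:**
- **Tip height:** the reported tool height was about 38 mm lower than where the fingertips really were. The side camera showed it, and contact with the lid stop confirmed it. I corrected for it in every later move.
- **Lever stop:** the corrected tip height there was about 2 mm above the expected grip surface. I didn't resolve this, but the picture agreed with a flat lever.

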